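# Close the tub and hold its sprung keeper arm at the stop

## Task

The white lid lies loose on the blue tub: press it down until it snaps home and sits level on the rim all round. Then push the orange paddle so that the keeper arm swings over the lid, against its spring, until it is fully at its stop, and hold it there: finish while still holding it (it springs back if let go), so that a colleague can fit the locking pin. Leave the bottle, the egg and the drinker where they stand.

Things in the scene. Friction and masses are not known exactly. Their poses are not given: they have to be found in the camera images.
- stand: Stand fixed to the table: steel base plate 235 x 125 x 8 mm carrying the blue tub and, on a grey hanger post, the keeper arm. Origin: on the table, under the tub's centre. The pivot lies 95 mm from the origin along the stand's +x; the stand's z is up; it is turned about z by its yaw.
- tub_rim (a point): Centre of the round tub's mouth, at rim height, 100 mm above the table. The tub is 92 mm across outside, wall 4 mm. Four sprung tabs inside the mouth keep the loose lid about 9 mm high, perhaps a little tilted; about 10 to 14 N pressed down at the lid's centre snaps it past them, after which it rests on the rim.
- lid_top (a point): Centre of the top face of the loose white lid; z axis is the lid's upward normal. Flat round flange 98 mm across, 6 mm thick, flush top without a knob, with a 79 mm plug below that fits the tub. Seated, this point is 6 mm above the rim (106 mm above the table); at the start about 115 mm.
- pivot (a point): On the keeper arm's vertical hinge axis, 114 mm above the table, on the hanger post beside the tub. The arm is a flat bar 22 mm wide, 110 to 118 mm above the table: it passes 4 mm above the seated lid but runs into a lid that is not seated.
- paddle (a point): Centre of the upright orange paddle on the free end of the steel keeper arm, 155 mm from the hinge axis, 140 mm above the table. Paddle: 40 mm along the arm, 10 mm thick in the direction of swing, 46 mm high (117 to 163 mm above the table). x axis: outward along the arm; y: the winding direction, towards the stop; z up.
- keeper (a joint): Angle of the keeper arm, rad: 0 at rest, aside of the tub; grows anticlockwise seen from above as the arm is wound over the lid; 1.1 at the stop, where the arm points from the hinge along the stand's -x, across the middle of the lid. A spring pushes it back: about 1.8 N at the paddle at rest, about 6 N at the stop.
- bottle: White bottle with a blue cap, 56 mm across, 140 mm tall; origin under its foot. Leave alone.
- egg: Goose egg in a cardboard cup, 68 mm across, 100 mm tall; origin under its foot. Leave alone.
- drinker: Small chick drinker, red dish 120 mm across with an off-white bell, 112 mm tall; origin under its foot. Leave alone.
There are look-alikes about, which are no part of the job. Of the things shaped like the part that bears lid_top, the white one is meant.

How it is judged (in metres and radians):
On the way, in this order (a step that is already met when the one before it is completed fails the run):
1. the lid is seated level on the rim while the keeper arm is still aside (z of lid_top in the frame of stand below 0.108 m and horizontal distance between lid_top and tub_rim below 0.006 m and angle between lid_top's own z axis and vertical below 0.05 rad and value of joint keeper below 0.5 rad), for 0.2 s.
2. the keeper arm is wound to its stop by the robot (value of joint keeper above 1.05 rad and contact force between any of the fingers, the arm and keeper above 1.5 N), for 0.2 s.
At the end, for the whole second after the job is handed in: The robot still pushes the keeper arm with more than 1.5 N and keeps it within 0.05 rad of its stop, and the lid is seated: within 2 mm of resting on the rim, tilted less than 0.05 rad, centred within 6 mm (all of step 2 and z of lid_top in the frame of stand below 0.108 m and horizontal distance between lid_top and tub_rim below 0.006 m and angle between lid_top's own z axis and vertical below 0.05 rad); the arm keeps its last pose, push and grip.
It fails at once if the bottle was moved more than 30 mm or tipped over (distance of bottle from where it was at the start of the episode above 0.03 m or angle between bottle's own z axis and vertical above 0.5 rad).
It fails at once if the egg was moved more than 30 mm or tipped over (distance of egg from where it was at the start of the episode above 0.03 m or angle between egg's own z axis and vertical above 0.5 rad).
It fails at once if the drinker was moved more than 30 mm or tipped over (distance of drinker from where it was at the start of the episode above 0.03 m or angle between drinker's own z axis and vertical above 0.5 rad).
It also fails if it takes over 42 s, if anything falls off the work surface, if the arm or the gripper's body presses on something with over 40 N, if the wrist force passes 120 N, or if a joint passes its speed limit or range.

## Robot

A 6-joint arm with a two-finger parallel gripper is mounted at the origin on the work surface. World frame = base frame: x ahead of the robot, y to its left, z up, the work surface at z = 0. Lengths are in mm, angles in degrees, forces in N, time in s.
With the tool pointing down it reaches from about 350 to 850 mm from the base axis. Payload 8.1 kg.
Tool frame: the origin (TCP) lies between the finger pads; the fingertips stand 8 mm ahead of it and the grasp point (between the pads) lies 11 mm behind it (r.tip_extent is the distance from the TCP to the fingertips, in mm); z points along the fingers, y is the direction in which the jaws open and shut (so a half turn about z gives the same grasp; the last joint's range is limited). The gripper opens to 85 mm and grips with 20 to 120 N. Pads are 22 mm wide; open, the fingers measure 114 mm over their backs; the gripper's body (76 mm by 85 mm) begins 54 mm behind the grasp point. The pads swing forward as they close: fully open they stand 13 mm farther back than shut.
Start: joints at [59.737, 7.471, 85.268, -0, 87.261, -4.893], TCP at [257.063, 542.147, 206.792] pointing down, gripper open.
Joint ranges: [-169.43, 169.43], [-51.17, 129.36], [1.28, 143.12], [-76.62, 256.62], [0, 156.53], [-152.29, 152.29]. Speed limits (degrees/s): [136.94, 136.94, 159.86, 180, 180, 180].

## Interface

Orientations are given as [roll, pitch, yaw] about the fixed x, y, z axes, in that order (R = Rz(yaw) Ry(pitch) Rx(roll)).
In Python, from bench import sensors, viewer, hand_in, r gives the robot as it stands. The module is installed in compiled form; this text tells all that it offers.
- The arm moves only by the tool move_arm, never from a script. Its argument "rows" is a list that holds one entry, the list of rows, each a list of 6 numbers: the shift along the tool's x, y, z in m, then the turn, a rotation vector about the tool's x, y, z in degrees. In form: [[[tx, ty, tz, rx, ry, rz], ...]]. A call has 1 to 20 rows; each row is the pose to reach, as a shift and turn from the pose commanded when the call began, along the tool's axes at that moment; what a row does not reach only later rows make up. A row lasts 1/10 s, in which the tool goes at most 50 mm and 8.59 degrees, less where a joint would pass 70% of its speed; a pose out of reach is approached as far as the arm can. A call with a gripper value outside its range is refused whole. "grip" is the opening, from 0 (shut) to 1 (fully open), set as the call begins (left out, the last holds). The fingers move at their own pace and stop on an object; "newtons" is the grip in N (left out, the last holds). Time passes only in rows, so rows that repeat a pose let the fingers close. It gives the time, the measured TCP pose, the force and the opening at its end, in the units of the state.
- sensors.sense(): the state, without advancing time (a new reading comes with each control period).
- viewer.snapshot(name): name is "scene" or "top" or "wrist"; returns a dict with "color" (384x512x3 uint8, red, green, blue), "camera_matrix" (3x3 intrinsics, pixels), "k1" (the pictures are not rectified: a ray, as slopes to the right and down, at radius r is drawn at 1 + k1 r^2 times it, then the intrinsics apply), "R" (3x3) and "t" (3): a world point X has camera coordinates R X + t. Camera axes: x right, y down, z forward; pixel columns grow to the right and rows downward; lengths in mm; the calibration is good to about 2 mm. A picture is of the moment at which its call begins. There is no depth.
- hand_in(): hands the job in, once; it reports no verdict.
The state is a dict: "time": time; "joint_pos": joint angles; "qd": joint speeds; "joint_efforts": joint torques, N m; "tool_pos": TCP position; "tcp_rot": TCP orientation; "ft_force": force on the tool from outside, world axes, zero at the start; "wrist_torque": the same for the moment, N m; "finger_gap": finger opening in mm.
Only numpy, scipy, OpenCV 4.12 (cv2) and the standard library are available. Lean on these libraries where they do the work, as an engineer would, in place of code of your own. Each camera call takes 0.05 s, during which the arm holds its last target.

## Working session

There is one attempt and no reset: what is moved stays moved. The work goes in short steps, Python scripts to look and compute and a tool call to move; the robot and the scene stay as the last step left them, time stands still between calls to the robot, and variables do not carry over. Pictures are saved under pics/ and viewed, and the job is handed in when it is done.

Besides the shell and the picture viewer there is one more tool, called after "Call:" by a JSON object that holds its "method" and its "body", one argument or row to a line. move_arm: Moves the arm, as the interface text tells. Its arguments: {"type":"object","properties":{"rows":{"type":"array","items":{"type":"array","items":{"type":"array","items":{"type":"number"}}}},"grip":{"type":"number"},"newtons":{"type":"number"}},"required":["rows"]}

```bash
mkdir -p pics
python3 - <<'E'
from bench import sensors, viewer, r
import cv2,pickle
s=sensors.sense();print(s)
for n in("scene","top","wrist"):
    d=viewer.snapshot(n);cv2.imwrite(f"pics/{n}0.png",d["color"][:,:,::-1]);pickle.dump(d,open(f"pics/{n}0.pkl","wb"))
    print(n,d["camera_matrix"],d["k1"],d["R"],d["t"])
E
```

```text
{'time': 0.0, 'joint_pos': array([ 5.97368372e+01,  7.51588663e+00,  8.53293563e+01, -9.76975223e-04,
        8.72588661e+01, -4.89468761e+00]), 'qd': array([ 0.00378208, -0.0542953 ,  0.03743285, -0.0551649 ,  0.06914246,
       -0.00890938]), 'joint_efforts': array([ 2.21401901e-04, -5.69422066e+01, -5.00542116e+01, -2.99050453e-04,
        1.52817601e-02, -1.21178263e-05]), 'tool_pos': array([256.77141574, 541.64057944, 205.73558821]), 'tcp_rot': array([-1.79896187e+02, -7.91083620e-03,  1.54631565e+02]), 'ft_force': array([ 0.13051899, -0.11226514, -0.53808797]), 'wrist_torque': array([-0.05635015,  0.00646419,  0.00633566]), 'finger_gap': 85.22171510747737}
scene [[447.68150137   0.         257.37555626]
 [  0.         447.68150137 185.93528537]
 [  0.           0.           1.        ]] 0.00046957486449700117 [[ 0.85041571  0.52597032  0.01217955]
 [ 0.31070668 -0.48341541 -0.81839532]
 [-0.42456386  0.69976051 -0.57452655]] [-470.20530586  -73.87323329 1707.30635099]
top [[390.28056191   0.         255.04007976]
 [  0.         390.28056191 192.50809404]
 [  0.           0.           1.        ]] 0.03892575142983289 [[ 0.02727538 -0.99937881 -0.02231689]
 [-0.99187933 -0.02428287 -0.12484288]
 [ 0.12422341  0.0255408  -0.99192551]] [  -5.06310855  532.0964655  1186.84736878]
wrist [[288.32566955   0.         255.04169314]
 [  0.         288.32566955 191.56956973]
 [  0.           0.           1.        ]] -0.032129894994649376 [[ 0.42881879  0.90338994 -0.00103065]
 [ 0.85923603 -0.40750708  0.30927566]
 [ 0.27897652 -0.13350878 -0.95097187]] [-600.51553018  -40.18866675  380.89780489]
```

View pics/scene0.png

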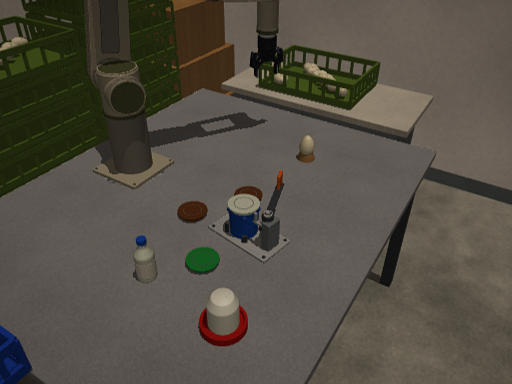

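View pics/top0.png

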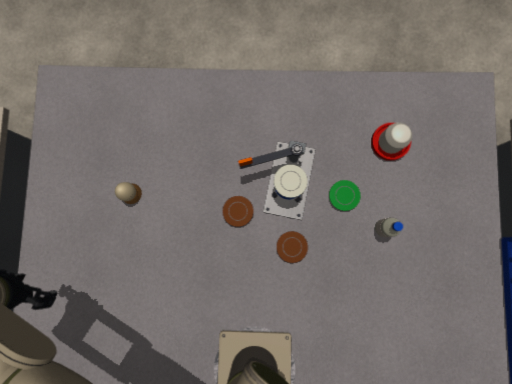

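View pics/wrist0.png

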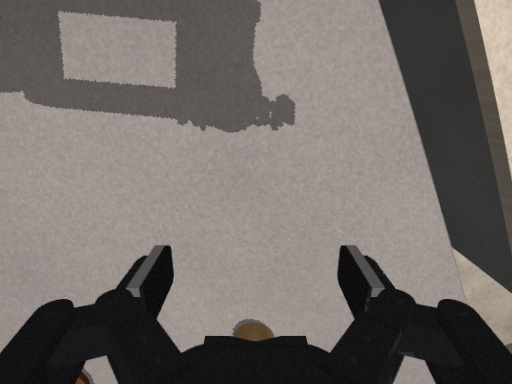

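Lid-shaped things in the top view are white (290,181) on the blue tub, green (345,195), and brown (238,211) and (292,246). The white one on the tub fits the description. I'll enlarge crops to confirm that and to measure.

Run:
```python
import cv2
a=cv2.imread("pics/top0.png")[130:230,220:330];cv2.imwrite("pics/topc.png",cv2.resize(a,None,fx=6,fy=6,interpolation=cv2.INTER_CUBIC)[:600])
a=cv2.imread("pics/scene0.png")[165:265,200:310];cv2.imwrite("pics/scenec.png",cv2.resize(a,None,fx=6,fy=6,interpolation=cv2.INTER_CUBIC)[:600])
```

```text
(no output)
```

View pics/topc.png

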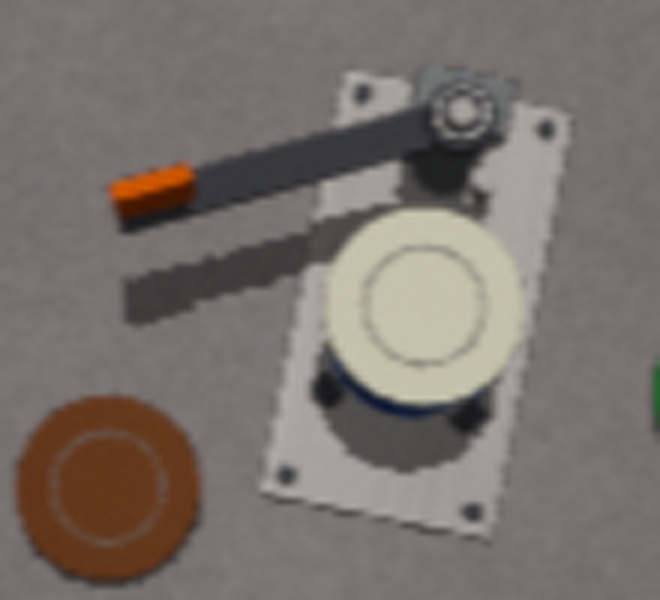

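View pics/scenec.png

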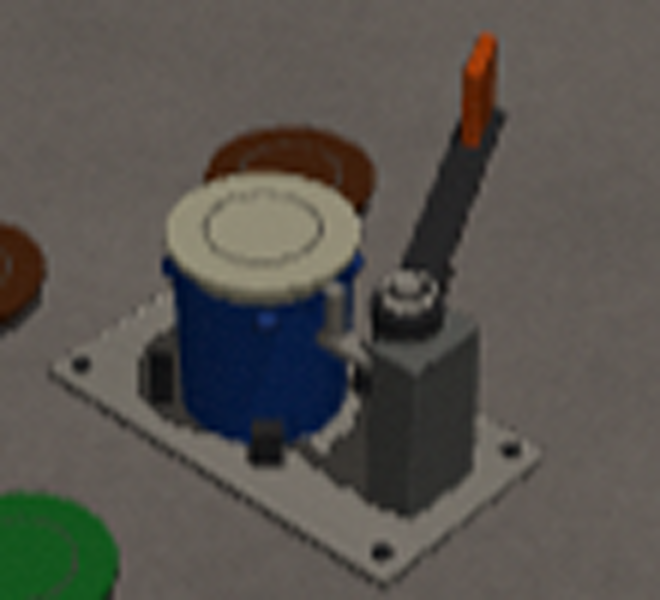

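The crop confirms the white lid on the blue tub (top px 290.2,180.6). The hub is at crop px (463,110), the paddle at about (153,185), and the keeper arm is aside. Next I'll compute positions.

```bash
cat > h.py <<'E'
import numpy as np,pickle
def ray(d,u,v):
    K=d["camera_matrix"];k=d["k1"]
    p=np.array([(u-K[0,2])/K[0,0],(v-K[1,2])/K[1,1]]);q=p.copy()
    for _ in range(20):q=p/(1+k*(q@q))
    R=d["R"];C=-R.T@d["t"];return C,R.T@np.array([q[0],q[1],1])
def atz(d,u,v,z):
    C,w=ray(d,u,v);return (C+w*(z-C[2])/w[2])
def crop(x,y,x0,y0,f=6):return (x+.5)/f-.5+x0,(y+.5)/f-.5+y0
def proj(d,X):
    c=d["R"]@np.array(X,float)+d["t"];p=c[:2]/c[2];p=p*(1+d["k1"]*(p@p));K=d["camera_matrix"];return p[0]*K[0,0]+K[0,2],p[1]*K[1,1]+K[1,2]
E
python3 - <<'E'
from h import *
np.set_printoptions(precision=1,suppress=True)
T=pickle.load(open("pics/top0.pkl","rb"));S=pickle.load(open("pics/scene0.pkl","rb"))
print("lid top",atz(T,*crop(424,306,220,130),115),"scene",atz(S,*crop(263,228,200,165),115))
for z in(118,130):print("hub",z,atz(T,*crop(463,110,220,130),z))
c=[atz(T,*crop(x,y,220,130),8) for x,y in((345,72),(572,113),(490,540),(262,490))]
for p in c:print(p)
print("mean",np.mean(c,0));print(np.degrees(np.arctan2(*(c[0]-c[3])[1::-1])),np.degrees(np.arctan2(*(c[1]-c[2])[1::-1])), np.degrees(np.arctan2(*(c[0]-c[1])[1::-1]))-90)
print("paddle top",[atz(T,*crop(x,y,220,130),163) for x,y in((110,186),(192,165),(198,182),(115,200))])
print("scene hub",atz(S,*crop(410,283,200,165),128))
E
```

```text
lid top [559.4 -95.2 115. ] scene [558.7 -91.5 115. ]
hub 118 [ 656.5 -112.5  118. ]
hub 130 [ 653.6 -111.5  130. ]
[703.1 -57.5   8. ]
[ 683.1 -179.6    8. ]
[ 452.8 -138.7    8. ]
[476.  -18.3   8. ]
mean [578.7 -98.5   8. ]
-9.787164556279844 -10.079122483846787 -9.319397390160944
paddle top [array([605.4,  56.2, 163. ]), array([616.3,  17.9, 163. ]), array([608.3,  14.8, 163. ]), array([598.8,  53.6, 163. ])]
scene hub [ 651.1 -104.2  128. ]
```

Run:
```python
from h import *
import sys
y=np.radians(154.63)
d=np.array([559-257.06,-93.5-542.15]);X=np.array([np.cos(y),np.sin(y)]);Y=np.array([np.sin(y),-np.cos(y)])
print(d@X,d@Y)
for i in range(1,21):
    s=i/20; f=s-np.sin(2*np.pi*s)/(2*np.pi)*0.5
    print([round(float(v),3) for v in (d@X/1e3*f,d@Y/1e3*f,0)]+[0,0,round(137.6*f,0)],end=",")
```

```text
-545.1727607238303 -444.9779175023826
[-0.014, -0.011, 0.0, 0, 0, np.float64(3.0)],[-0.029, -0.024, 0.0, 0, 0, np.float64(7.0)],[-0.047, -0.038, 0.0, 0, 0, np.float64(12.0)],[-0.068, -0.055, 0.0, 0, 0, np.float64(17.0)],[-0.093, -0.076, 0.0, 0, 0, np.float64(23.0)],[-0.122, -0.1, 0.0, 0, 0, np.float64(31.0)],[-0.156, -0.127, 0.0, 0, 0, np.float64(39.0)],[-0.193, -0.157, 0.0, 0, 0, np.float64(49.0)],[-0.232, -0.189, 0.0, 0, 0, np.float64(59.0)],[-0.273, -0.222, 0.0, 0, 0, np.float64(69.0)],[-0.313, -0.256, 0.0, 0, 0, np.float64(79.0)],[-0.353, -0.288, 0.0, 0, 0, np.float64(89.0)],[-0.389, -0.318, 0.0, 0, 0, np.float64(98.0)],[-0.423, -0.345, 0.0, 0, 0, np.float64(107.0)],[-0.452, -0.369, 0.0, 0, 0, np.float64(114.0)],[-0.477, -0.39, 0.0, 0, 0, np.float64(120.0)],[-0.498, -0.407, 0.0, 0, 0, np.float64(126.0)],[-0.516, -0.421, 0.0, 0, 0, np.float64(130.0)],[-0.531, -0.434, 0.0, 0, 0, np.float64(134.0)],[-0.545, -0.445, 0.0, 0, 0, np.float64(138.0)],
```

Call:
{"method": "move_arm", "body": {
  "rows": [
    [[-0.014,-0.011,0,0,0,5],[-0.029,-0.024,0,0,0,11],[-0.047,-0.038,0,0,0,18],[-0.068,-0.055,0,0,0,25],[-0.093,-0.076,0,0,0,32],[-0.122,-0.1,0,0,0,40],[-0.156,-0.127,0,0,0,48],[-0.193,-0.157,0,0,0,56],[-0.232,-0.189,0,0,0,64],[-0.273,-0.222,0,0,0,72],[-0.313,-0.256,0,0,0,80],[-0.353,-0.288,0,0,0,88],[-0.389,-0.318,0,0,0,96],[-0.423,-0.345,0,0,0,104],[-0.452,-0.369,0,0,0,112],[-0.477,-0.39,0,0,0,119],[-0.498,-0.407,0,0,0,125],[-0.516,-0.421,0,0,0,130],[-0.531,-0.434,0,0,0,134],[-0.545,-0.445,0,0,0,137.6]]
  ],
  "grip": 0,
  "newtons": 60
}}

```text
time: 2.15
tool_pos: [558.9, -94.6, 206.3]
tcp_rot: [-180.0, 0.0, 16.8]
ft_force: [-0.1, -0.6, -1.0]
finger_gap: -0.2
```

Run:
```python
from bench import sensors, viewer, r
import cv2,pickle
d=viewer.snapshot("wrist");cv2.imwrite("pics/w1.png",d["color"][:,:,::-1]);pickle.dump(d,open("pics/w1.pkl","wb"))
s=sensors.sense();print({k:s[k] for k in("time","tool_pos","tcp_rot","ft_force","finger_gap","joint_pos")})
```

```text
{'time': 2.2, 'tool_pos': array([559.55535768, -96.67976671, 206.26215352]), 'tcp_rot': array([1.79933955e+02, 3.45511343e-02, 1.65553062e+01]), 'ft_force': array([-2.17796661, -1.62667584,  0.07395227]), 'finger_gap': -0.23376475165619343, 'joint_pos': array([-1.49246866e+01,  2.52478853e+00,  9.05588136e+01, -7.44750784e-02,
        8.69113779e+01,  5.85239968e+01])}
```

View pics/w1.png

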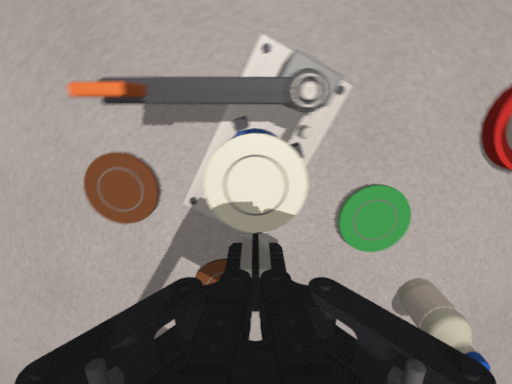

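The wrist view shows the white lid's ring at (256,184), the hub at (309,89) and the paddle at (100,88). The fingers are shut above the near edge of the view.

Run:
```python
from h import *
np.set_printoptions(precision=1,suppress=True)
d=pickle.load(open("pics/w1.pkl","rb"))
print("lid",atz(d,256,184,115), "hub",atz(d,309,90,122),atz(d,309,90,130))
print("plate",[atz(d,*p,8) for p in((263,36),(354,84),(184,204))])
print("paddle top edge",[atz(d,*p,163) for p in((68,89),(124,89))])
```

```text
lid [562.  -93.5 115. ] hub [ 654.6 -111.4  122. ] [ 653.9 -110.1  130. ]
plate [array([703.4, -59.3,   8. ]), array([ 685.6, -179.2,    8. ]), array([476.3, -17.5,   8. ])]
paddle top edge [array([604.1,  57.5, 163. ]), array([615.2,  19.1, 163. ])]
```

Call:
{"method": "move_arm", "body": {
  "rows": [
    [[0.001,0,0.01,0,0,0],[0.001,0,0.025,0,0,0],[0.001,0,0.045,0,0,0],[0.001,0,0.06,0,0,0],[0.001,0,0.07,0,0,0],[0.001,0,0.075,0,0,0],[0.001,0,0.078,0,0,0],[0.001,0,0.078,0,0,0],[0.001,0,0.078,0,0,0]]
  ]
}}

```text
time: 3.1
tool_pos: [560.3, -93.3, 129.6]
tcp_rot: [180.0, -0.1, 17.0]
ft_force: [0.8, -0.4, 0.5]
finger_gap: 0.2
```

Call:
{"method": "move_arm", "body": {
  "rows": [
    [[0,0,0.001,0,0,0],[0,0,0.002,0,0,0],[0,0,0.003,0,0,0],[0,0,0.004,0,0,0],[0,0,0.005,0,0,0],[0,0,0.006,0,0,0],[0,0,0.006,0,0,0]]
  ]
}}

```text
time: 3.8
tool_pos: [559.7, -93.2, 122.6]
tcp_rot: [-180.0, 0.0, 17.0]
ft_force: [0.7, 0.7, 0.6]
finger_gap: -0.2
```

Call:
{"method": "move_arm", "body": {
  "rows": [
    [[0,0,0.001,0,0,0],[0,0,0.002,0,0,0],[0,0,0.003,0,0,0],[0,0,0.004,0,0,0],[0,0,0.004,0,0,0]]
  ]
}}

```text
time: 4.3
tool_pos: [559.7, -93.1, 118.6]
tcp_rot: [-180.0, 0.0, 17.0]
ft_force: [0.1, -0.4, 0.5]
finger_gap: -0.2
```

```bash
cat > look.py <<'E'
from bench import sensors, viewer, r
import cv2,pickle,sys
n,name,x0,y0,x1,y1=sys.argv[1],sys.argv[2],*map(int,sys.argv[3:7])
d=viewer.snapshot(n);pickle.dump(d,open(f"pics/{name}.pkl","wb"))
a=d["color"][y0:y1,x0:x1,::-1];f=min(800/(x1-x0),600/(y1-y0));cv2.imwrite(f"pics/{name}.png",cv2.resize(a,None,fx=f,fy=f,interpolation=cv2.INTER_CUBIC))
s=sensors.sense();print(f,{k:s[k] for k in("time","tool_pos","ft_force","wrist_torque")},r.tip_extent)
E
python3 look.py scene s2 190 120 330 260
```

```text
4.285714285714286 {'time': 4.35, 'tool_pos': array([559.7082304 , -93.12395658, 118.66938042]), 'ft_force': array([ 0.41554596,  0.63719326, -0.52086072]), 'wrist_torque': array([ 0.03691791,  0.00268411, -0.05441129])} 8.0
```

View pics/s2.png

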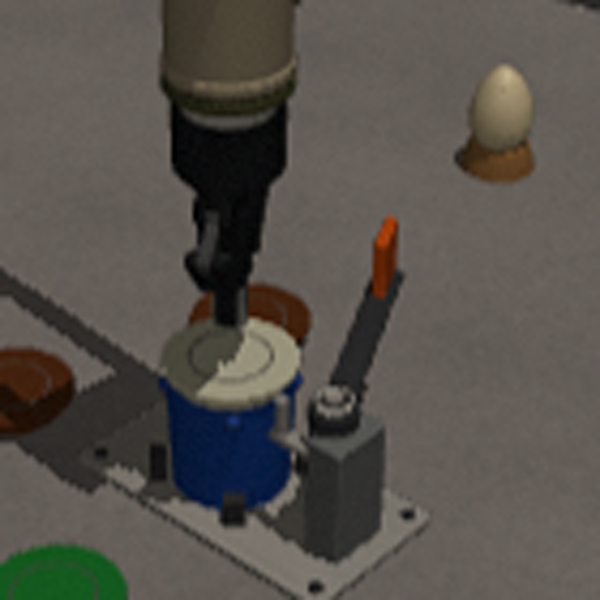

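Run:
```python
from h import *
d=pickle.load(open("pics/s2.pkl","rb"));f=4.2857
for X in((559.7,-93.1,110.6),(559.7,-93.1,123),(559.7,-93.1,130),(559.7,-93.1,140),(560,-94,106),(560,-94,115),(653.8,-110.5,118)):
    u,v=proj(d,X);print(X,(u+.5-190)*f,(v+.5-120)*f)
```

```text
(559.7, -93.1, 110.6) 231.0192550726075 362.7277906193385
(559.7, -93.1, 123) 230.91671617920056 348.5473596705375
(559.7, -93.1, 130) 230.8583448167805 340.475189125151
(559.7, -93.1, 140) 230.77434033353563 328.8584604377286
(560, -94, 106) 230.7114541730256 368.7517545411994
(560, -94, 115) 230.63605590348885 358.5123241330066
(653.8, -110.5, 118) 334.37754417303324 413.3369720428197
```

```bash
python3 look.py scene s3 222 175 262 210;  python3 look.py top t3 265 150 325 195; python3 look.py wrist w3 0 0 512 384
```

```text
17.142857142857142 {'time': 4.4, 'tool_pos': array([559.7604444 , -93.15449521, 118.75863223]), 'ft_force': array([ 0.47583695,  0.38792732, -0.29739263]), 'wrist_torque': array([-0.04618116,  0.04441382,  0.01691839])} 8.0
13.333333333333334 {'time': 4.45, 'tool_pos': array([559.79956322, -93.1649498 , 118.81311736]), 'ft_force': array([ 0.16131024, -0.62836791,  0.80171915]), 'wrist_torque': array([ 0.03952819, -0.00756989, -0.01421445])} 8.0
1.5625 {'time': 4.5, 'tool_pos': array([559.81014899, -93.16131557, 118.83249366]), 'ft_force': array([ 0.3568231 , -0.19281785,  0.20095186]), 'wrist_torque': array([ 0.00739399, -0.03530627, -0.02558795])} 8.0
```

View pics/s3.png

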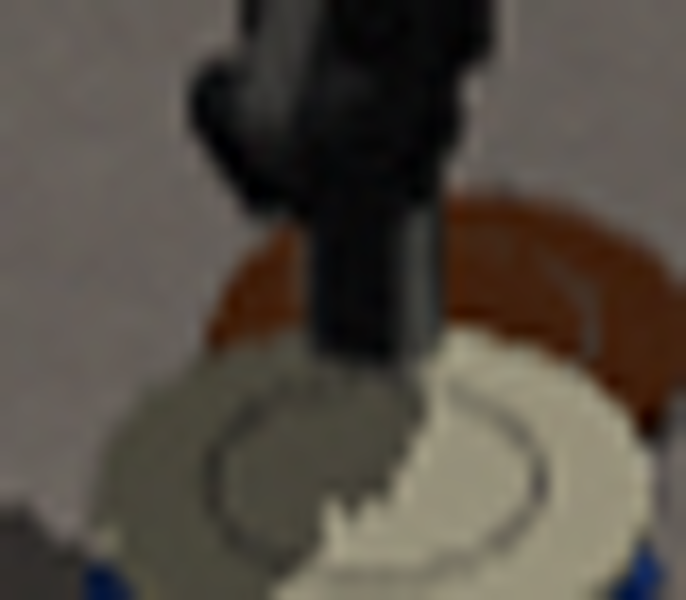

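View pics/w3.png

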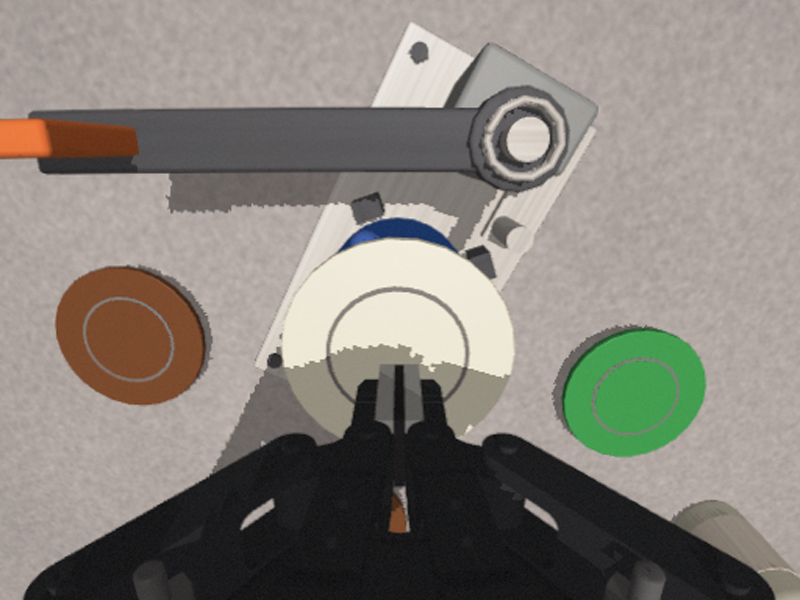

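Run:
```python
from h import *
d=pickle.load(open("pics/w3.pkl","rb"));
print("cam",-d["R"].T@d["t"])
for z in(110,120,130,140,150):print(z,atz(d,254.7,233,z),proj(d,(559.8,-93.2,z)))
s=pickle.load(open("pics/s3.pkl","rb"))
for z in(110,120,130,140,150):print(z,atz(s,243.9,195.7,z))
print("lid wrist",atz(d,398/1.5625,348/1.5625,115))
```

```text
cam [636.15316083 -68.85709412 287.00346254]
110 [552.91637165 -94.0108608  110.        ] (np.float64(256.54404171071275), np.float64(223.78107276115784))
120 [557.61892311 -92.58977184 120.        ] (np.float64(256.61616898755295), np.float64(230.2892272693279))
130 [562.32147458 -91.16868288 130.        ] (np.float64(256.69608466518304), np.float64(237.50412260680963))
140 [567.02402604 -89.74759391 140.        ] (np.float64(256.7851104647818), np.float64(245.54644334672838))
150 [571.7265775  -88.32650495 150.        ] (np.float64(256.88488174255207), np.float64(254.5657149530831))
110 [537.17676855 -55.90506076 110.        ]
120 [544.65698133 -67.26552212 120.        ]
130 [552.1371941  -78.62598347 130.        ]
140 [559.61740688 -89.98644482 140.        ]
150 [ 567.09761965 -101.34690618  150.        ]
lid wrist [562.32971437 -91.15671597 115.        ]
```

The fingertips look about 25–30 mm higher than tip_extent suggests: there is a gap to the lid, and no force. I'll go down guardedly, watching the force.

Call:
{"method": "move_arm", "body": {
  "rows": [
    [[0,0,0.003,0,0,0],[0,0,0.006,0,0,0],[0,0,0.008,0,0,0],[0,0,0.01,0,0,0],[0,0,0.01,0,0,0]]
  ]
}}

```text
time: 5.0
tool_pos: [559.5, -93.1, 108.3]
tcp_rot: [-180.0, 0.0, 17.0]
ft_force: [0.5, -0.4, 0.1]
finger_gap: -0.1
```

```bash
python3 look.py scene s4 222 165 272 205
```

```text
15.0 {'time': 5.05, 'tool_pos': array([559.60284297, -93.09863173, 108.51407041]), 'ft_force': array([-0.01506874,  0.26015262, -0.187324  ]), 'wrist_torque': array([-0.10731092, -0.00870968,  0.04466078])} 8.0
```

View pics/s4.png

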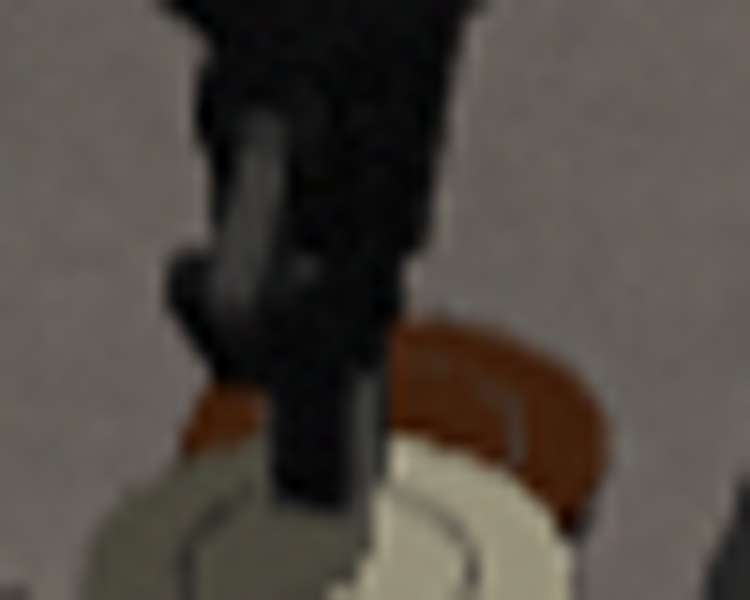

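Call:
{"method": "move_arm", "body": {
  "rows": [
    [[0,0,0.002,0,0,0],[0,0,0.004,0,0,0],[0,0,0.006,0,0,0],[0,0,0.008,0,0,0],[0,0,0.008,0,0,0]]
  ]
}}

```text
time: 5.55
tool_pos: [559.5, -93.1, 100.3]
tcp_rot: [-180.0, 0.0, 17.0]
ft_force: [-0.6, 0.3, 0.1]
finger_gap: -0.3
```

Call:
{"method": "move_arm", "body": {
  "rows": [
    [[0,0,0.001,0,0,0],[0,0,0.002,0,0,0],[0,0,0.003,0,0,0],[0,0,0.003,0,0,0]]
  ]
}}

```text
time: 5.95
tool_pos: [559.7, -93.2, 97.6]
tcp_rot: [-180.0, 0.0, 17.0]
ft_force: [0.1, -0.4, 0.2]
finger_gap: 0.0
```

Call:
{"method": "move_arm", "body": {
  "rows": [
    [[0,0,0.001,0,0,0],[0,0,0.002,0,0,0],[0,0,0.002,0,0,0]]
  ]
}}

```text
time: 6.25
tool_pos: [559.7, -93.1, 95.6]
tcp_rot: [-180.0, 0.0, 17.0]
ft_force: [0.2, -0.3, 0.7]
finger_gap: 0.5
```

Call:
{"method": "move_arm", "body": {
  "rows": [
    [[0,0,0.001,0,0,0],[0,0,0.002,0,0,0],[0,0,0.002,0,0,0]]
  ]
}}

```text
time: 6.55
tool_pos: [559.7, -93.2, 93.6]
tcp_rot: [-180.0, 0.0, 17.0]
ft_force: [0.8, 0.7, -0.1]
finger_gap: -0.0
```

```bash
python3 look.py scene s5 215 165 275 210; python3 look.py wrist w5 128 80 384 272
```

```text
13.333333333333334 {'time': 6.6, 'tool_pos': array([559.70044019, -93.1217259 ,  93.65693276]), 'ft_force': array([-0.64410181,  0.27077138,  0.48343932]), 'wrist_torque': array([ 0.01457087, -0.026105  , -0.02392982])} 8.0
3.125 {'time': 6.65, 'tool_pos': array([559.75002742, -93.15484146,  93.75569236]), 'ft_force': array([-0.00331728,  0.31444338, -0.47801219]), 'wrist_torque': array([0.02673092, 0.00584203, 0.04790746])} 8.0
```

View pics/s5.png

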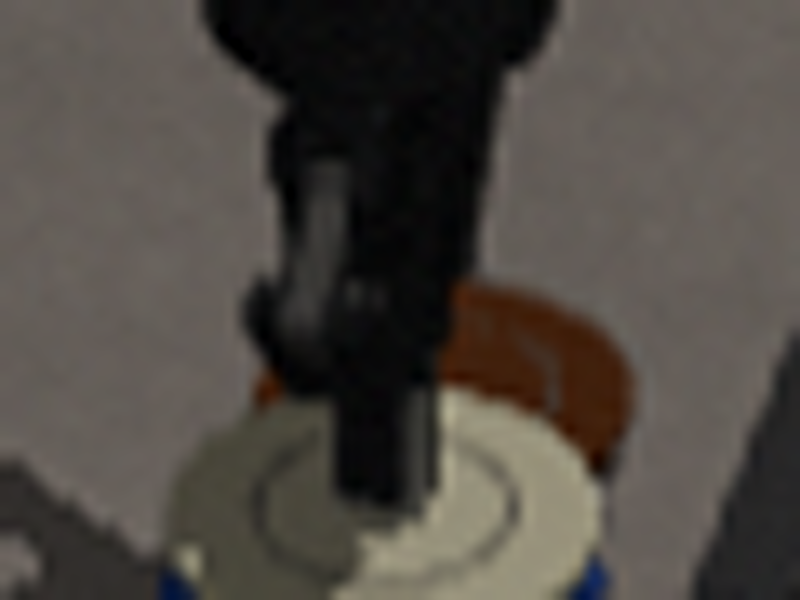

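View pics/w5.png

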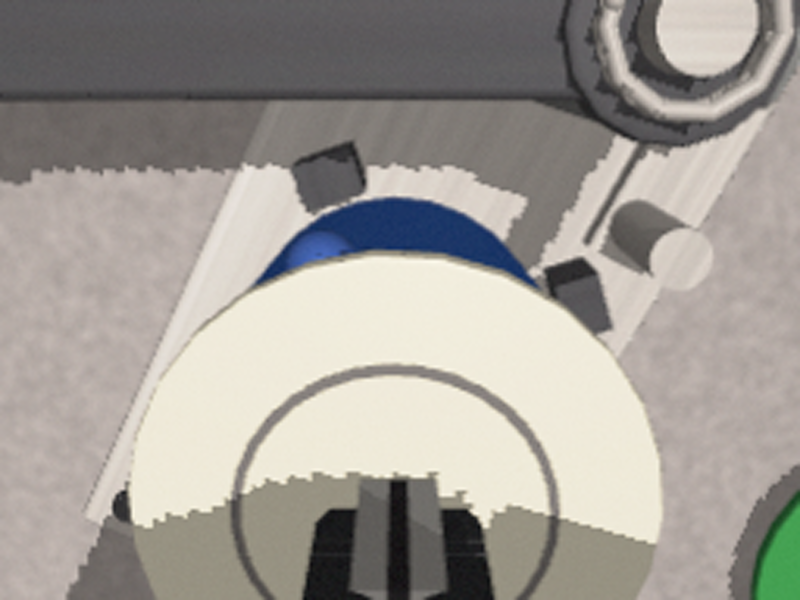

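Call:
{"method": "move_arm", "body": {
  "rows": [
    [[0,0,0.001,0,0,0],[0,0,0.002,0,0,0],[0,0,0.002,0,0,0]]
  ]
}}

```text
time: 6.95
tool_pos: [559.6, -93.1, 91.5]
tcp_rot: [-180.0, 0.0, 17.0]
ft_force: [-0.2, 0.4, -0.6]
finger_gap: -0.3
```

Call:
{"method": "move_arm", "body": {
  "rows": [
    [[0,0,0.001,0,0,0],[0,0,0.002,0,0,0],[0,0,0.002,0,0,0]]
  ]
}}

```text
time: 7.25
tool_pos: [560.0, -93.2, 90.1]
tcp_rot: [180.0, -0.0, 17.0]
ft_force: [0.2, 0.4, 3.1]
finger_gap: 0.1
```

Call:
{"method": "move_arm", "body": {
  "rows": [
    [[0,0,0.001,0,0,0],[0,0,0.002,0,0,0],[0,0,0.002,0,0,0]]
  ]
}}

```text
time: 7.55
tool_pos: [560.7, -93.4, 89.0]
tcp_rot: [179.9, -0.1, 17.0]
ft_force: [-0.9, -0.6, 5.8]
finger_gap: -0.2
```

Contact came at TCP z≈90.5, so the tips are effectively about 25 mm above the reported TCP. I'll keep pressing.

Call:
{"method": "move_arm", "body": {
  "rows": [
    [[0,0,0.001,0,0,0],[0,0,0.002,0,0,0],[0,0,0.002,0,0,0]]
  ]
}}

```text
time: 7.85
tool_pos: [560.4, -92.9, 86.9]
tcp_rot: [180.0, -0.1, 17.0]
ft_force: [-1.4, 1.6, 8.1]
finger_gap: -0.3
```

Call:
{"method": "move_arm", "body": {
  "rows": [
    [[0,0,0.001,0,0,0],[0,0,0.002,0,0,0],[0,0,0.002,0,0,0]]
  ]
}}

```text
time: 8.15
tool_pos: [560.5, -93.1, 85.1]
tcp_rot: [180.0, -0.1, 17.0]
ft_force: [-0.9, 0.4, 6.0]
finger_gap: -0.1
```

Call:
{"method": "move_arm", "body": {
  "rows": [
    [[0,0,0.001,0,0,0],[0,0,0.002,0,0,0],[0,0,0.002,0,0,0]]
  ]
}}

```text
time: 8.45
tool_pos: [559.9, -93.2, 81.7]
tcp_rot: [180.0, -0.0, 17.0]
ft_force: [2.0, 0.5, 2.2]
finger_gap: -0.2
```

Call:
{"method": "move_arm", "body": {
  "rows": [
    [[0,0,0.001,0,0,0],[0,0,0.002,0,0,0],[0,0,0.003,0,0,0],[0,0,0.003,0,0,0]]
  ]
}}

```text
time: 8.85
tool_pos: [560.1, -93.3, 81.5]
tcp_rot: [180.0, -0.0, 17.0]
ft_force: [-11.6, 0.9, 23.5]
finger_gap: 0.1
```

It snapped: the force fell, then rose to a hard stop 9 mm below first contact. I'll lift and check the seating.

Call:
{"method": "move_arm", "body": {
  "rows": [
    [[0,0,-0.005,0,0,0],[0,0,-0.02,0,0,0],[0,0,-0.05,0,0,0],[0,0,-0.08,0,0,0],[0,0,-0.1,0,0,0],[0.01,-0.009,-0.104,0,0,0],[0.03,-0.027,-0.104,0,0,0],[0.06,-0.054,-0.104,0,0,0],[0.09,-0.081,-0.104,0,0,0],[0.113,-0.102,-0.104,0,0,0],[0.123,-0.111,-0.104,0,0,0],[0.123,-0.111,-0.104,0,0,0]]
  ]
}}

```text
time: 10.05
tool_pos: [644.8, 51.2, 181.3]
tcp_rot: [-179.9, 0.1, 17.2]
ft_force: [-0.4, 0.0, 0.3]
finger_gap: -0.2
```

```bash
python3 look.py scene s6 200 135 320 225; python3 look.py top t6 225 130 325 205;python3 look.py wrist w6 0 0 512 384
```

```text
6.666666666666667 {'time': 10.1, 'tool_pos': array([644.40162393,  49.65840172, 181.51313484]), 'ft_force': array([-0.38524625,  0.60825086,  0.14094043]), 'wrist_torque': array([-0.00928279, -0.00266725,  0.00764568])} 8.0
8.0 {'time': 10.15, 'tool_pos': array([644.2623489 ,  48.68460253, 181.85666546]), 'ft_force': array([ 0.04972456, -0.72195717,  0.30979821]), 'wrist_torque': array([ 0.03253983, -0.0078875 , -0.01197882])} 8.0
1.5625 {'time': 10.2, 'tool_pos': array([644.26655469,  48.12242407, 182.16666121]), 'ft_force': array([ 0.14802258, -0.8256561 ,  0.13127991]), 'wrist_torque': array([ 0.03271489, -0.01584835,  0.00761575])} 8.0
```

View pics/s6.png

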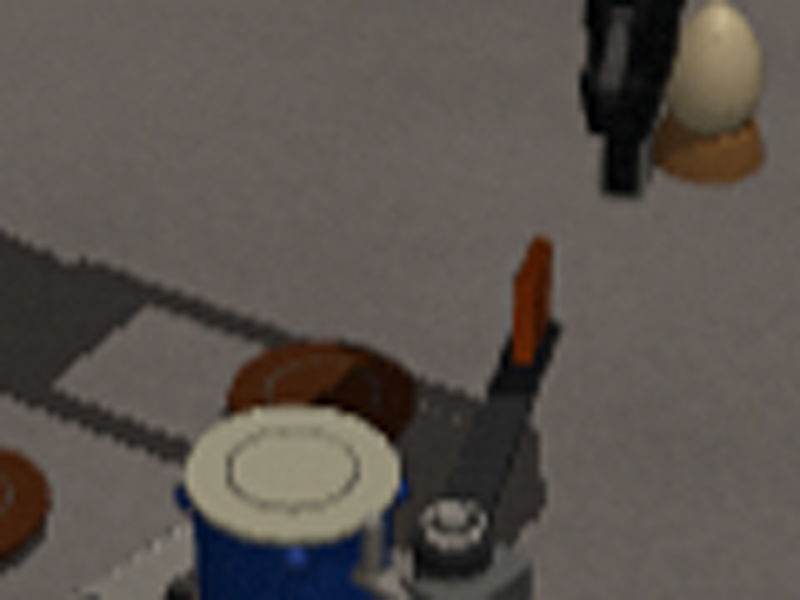

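View pics/t6.png

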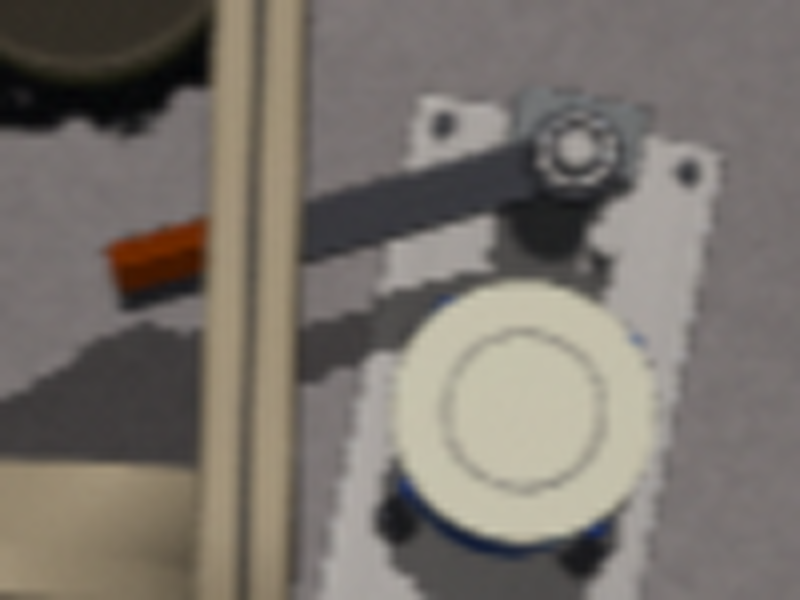

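View pics/w6.png

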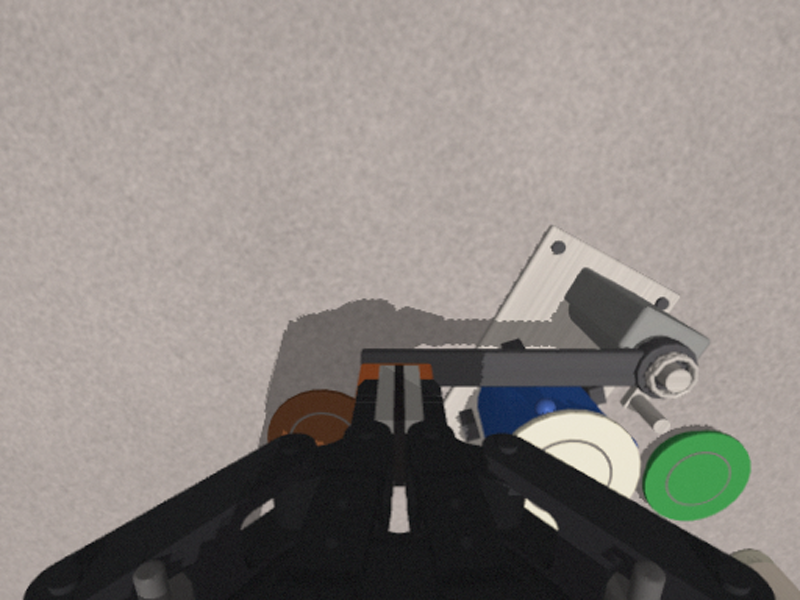

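Both views show the lid sitting level on the blue rim, the keeper still aside, and the tip beyond the paddle in scene (623,192). I'll check the numbers.

Run:
```python
from h import *
np.set_printoptions(precision=1,suppress=True)
T=pickle.load(open("pics/t6.pkl","rb"));S=pickle.load(open("pics/s6.pkl","rb"))
print("lid",atz(T,*crop(522,410,225,130,8),106),atz(S,*crop(293,470,200,135,6.6667),106),atz(S,*crop(293,470,200,135,6.6667),115))
for z in(174,190,207):print(z,[ (np.array(proj(S,(644.3,48.5,z)))+.5-np.array([200,135]))*6.667])
print("hub",atz(T,*crop(577,148,225,130,8),130))
```

```text
lid [560.1 -94.5 106. ] [559.2 -91.8 106. ] [ 565.7 -101.5  115. ]
174 [array([615.7, 256.7])]
190 [array([617.7, 227.3])]
207 [array([619.9, 195.7])]
hub [ 653.1 -111.3  130. ]
```

Call:
{"method": "move_arm", "body": {
  "rows": [
    [[0,0,0.01,0,0,0],[0,0,0.03,0,0,0],[0,0,0.05,0,0,0],[0,0,0.067,0,0,0],[0,0,0.075,0,0,0],[0,0,0.077,0,0,0],[0,0,0.077,0,0,0]]
  ]
}}

```text
time: 10.9
tool_pos: [645.0, 48.8, 106.0]
tcp_rot: [180.0, -0.0, 17.0]
ft_force: [0.5, 0.1, -0.0]
finger_gap: 0.1
```

```bash
python3 look.py scene s7 200 135 320 225
python3 - <<'E'
from h import *
p=np.array([653.4,-110.5]);P0=np.array([644.8,48.6]);y=np.radians(17.03)
X=np.array([np.cos(y),np.sin(y)]);Y=np.array([np.sin(y),-np.cos(y)])
for th,off in [(0,30),(0,22),(0,17)]+[(t,16) for t in range(4,64,4)]+[(63,16),(63,12),(63,8)]:
    f=np.radians(107.2+th);u=np.array([np.cos(f),np.sin(f)]);n=np.array([-u[1],u[0]])
    d=p+155*u-off*n-P0
    print(th,off,[round(float(d@X)/1e3,4),round(float(d@Y)/1e3,4),0,0,0,-(th)])
E
```

```text
6.666666666666667 {'time': 10.95, 'tool_pos': array([645.44476089,  48.85263788, 106.69666105]), 'ft_force': array([-0.64309517,  1.09082531,  0.8601221 ]), 'wrist_torque': array([0.02674343, 0.01519871, 0.04219438])} 8.0
0 30 [-0.0088, -0.0004, 0, 0, 0, 0]
0 22 [-0.0168, -0.0004, 0, 0, 0, 0]
0 17 [-0.0218, -0.0004, 0, 0, 0, 0]
4 16 [-0.0337, -0.0011, 0, 0, 0, -4]
8 16 [-0.0446, -0.0011, 0, 0, 0, -8]
12 16 [-0.0554, -0.0002, 0, 0, 0, -12]
16 16 [-0.0662, 0.0013, 0, 0, 0, -16]
20 16 [-0.0768, 0.0036, 0, 0, 0, -20]
24 16 [-0.0872, 0.0067, 0, 0, 0, -24]
28 16 [-0.0974, 0.0104, 0, 0, 0, -28]
32 16 [-0.1074, 0.0149, 0, 0, 0, -32]
36 16 [-0.1169, 0.0201, 0, 0, 0, -36]
40 16 [-0.1261, 0.0259, 0, 0, 0, -40]
44 16 [-0.1349, 0.0323, 0, 0, 0, -44]
48 16 [-0.1432, 0.0393, 0, 0, 0, -48]
52 16 [-0.151, 0.0469, 0, 0, 0, -52]
56 16 [-0.1582, 0.0551, 0, 0, 0, -56]
60 16 [-0.1649, 0.0637, 0, 0, 0, -60]
63 16 [-0.1695, 0.0704, 0, 0, 0, -63]
63 12 [-0.1713, 0.074, 0, 0, 0, -63]
63 8 [-0.1731, 0.0775, 0, 0, 0, -63]
```

View pics/s7.png

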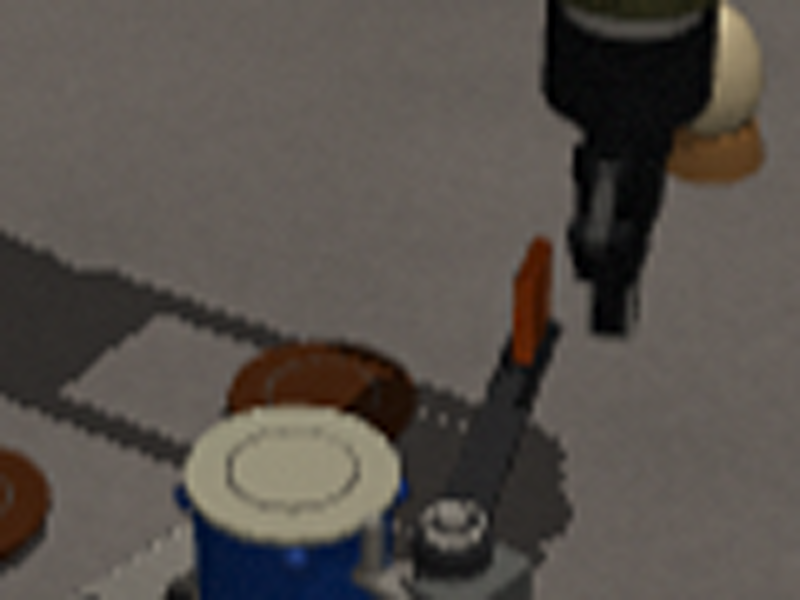

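The shut fingers at scene (610,330) are behind the paddle at (533,300), clear and at paddle height. I'll make contact and start the wind.

Call:
{"method": "move_arm", "body": {
  "rows": [
    [[-0.009,0,0,0,0,0],[-0.017,0,0,0,0,0],[-0.022,0,0,0,0,0],[-0.028,-0.001,0,0,0,-2],[-0.034,-0.001,0,0,0,-4],[-0.039,-0.001,0,0,0,-6],[-0.045,-0.001,0,0,0,-8],[-0.05,-0.001,0,0,0,-10],[-0.055,0,0,0,0,-12],[-0.055,0,0,0,0,-12]]
  ]
}}

```text
time: 11.95
tool_pos: [592.1, 33.1, 106.4]
tcp_rot: [180.0, -0.1, 29.1]
ft_force: [1.1, 1.8, -0.2]
finger_gap: 0.1
```

```bash
python3 look.py scene s8 200 135 320 225
```

```text
6.666666666666667 {'time': 12.0, 'tool_pos': array([592.41320179,  33.15505464, 106.37134461]), 'ft_force': array([1.69093262, 2.75368228, 0.27230636]), 'wrist_torque': array([ 0.41111138, -0.18791565, -0.00507361])} 8.0
```

View pics/s8.png

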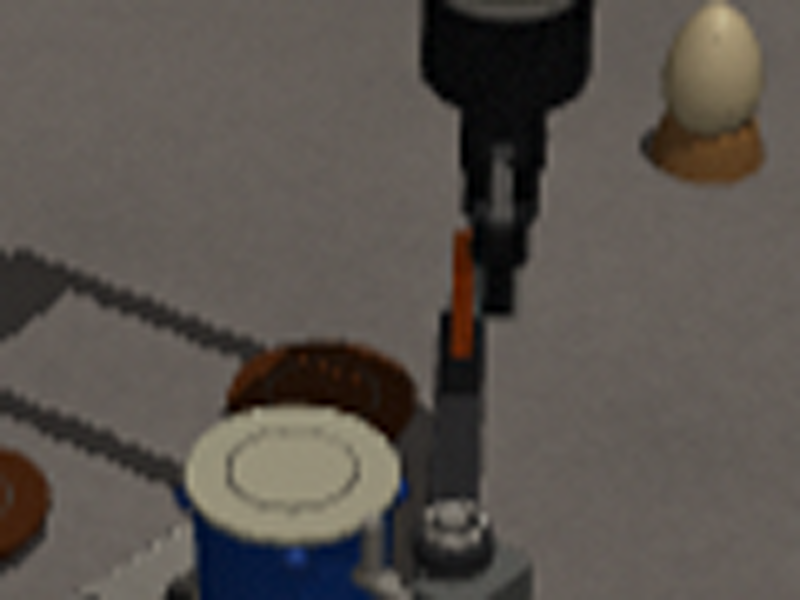

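Call:
{"method": "move_arm", "body": {
  "rows": [
    [[-0.0055,-0.0004,0,0,0,-2],[-0.011,-0.0007,0,0,0,-4],[-0.0165,-0.0007,0,0,0,-6],[-0.022,-0.0007,0,0,0,-8],[-0.0326,0.0002,0,0,0,-12],[-0.0434,0.0017,0,0,0,-16],[-0.054,0.004,0,0,0,-20],[-0.0644,0.0071,0,0,0,-24],[-0.0746,0.0108,0,0,0,-28],[-0.0846,0.0153,0,0,0,-32],[-0.0941,0.0205,0,0,0,-36],[-0.0988,0.0234,0,0,0,-38],[-0.1033,0.0263,0,0,0,-40],[-0.1077,0.0295,0,0,0,-42],[-0.1121,0.0327,0,0,0,-44],[-0.1121,0.0327,0,0,0,-44],[-0.1121,0.0327,0,0,0,-44]]
  ]
}}

```text
time: 13.7
tool_pos: [510.6, -49.4, 106.3]
tcp_rot: [180.0, -0.1, 72.9]
ft_force: [0.7, 5.4, 2.0]
finger_gap: 0.1
```

```bash
python3 look.py scene s9 180 135 300 225; python3 look.py top t9 225 130 325 205
```

```text
6.666666666666667 {'time': 13.75, 'tool_pos': array([510.61328274, -49.35288733, 106.31085815]), 'ft_force': array([1.74757443, 5.45242065, 2.35955303]), 'wrist_torque': array([ 0.77853782, -0.17410893,  0.03108656])} 8.0
8.0 {'time': 13.8, 'tool_pos': array([510.64162931, -49.29465366, 106.34430766]), 'ft_force': array([1.50053606, 5.16592948, 2.8064461 ]), 'wrist_torque': array([ 0.77328359, -0.18452061, -0.01209188])} 8.0
```

View pics/s9.png

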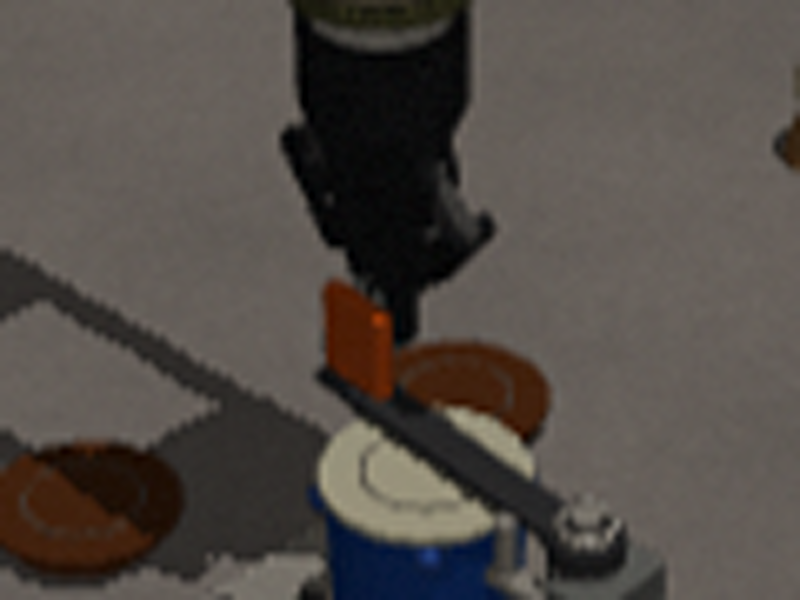

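View pics/t9.png

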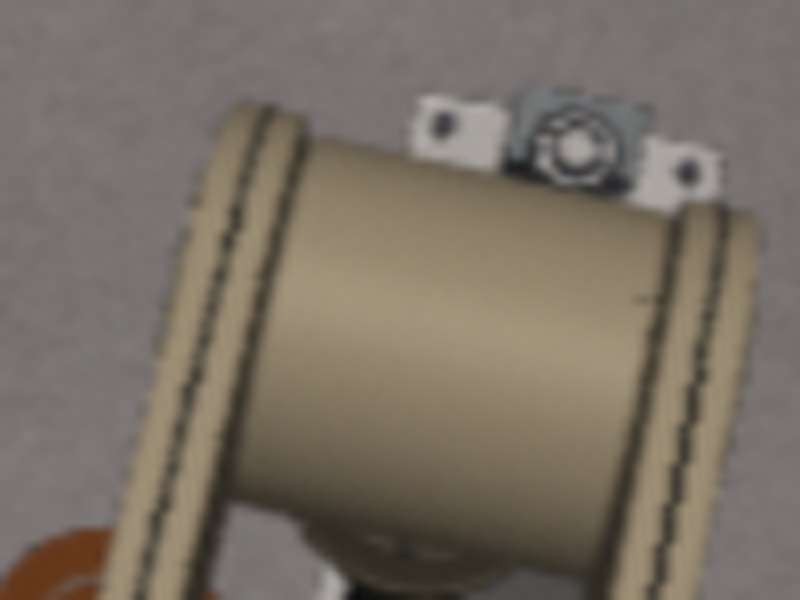

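Call:
{"method": "move_arm", "body": {
  "rows": [
    [[-0.0055,-0.0004,0,0,0,-2],[-0.011,-0.0007,0,0,0,-4],[-0.015,-0.0008,0,0,0,-5.5],[-0.019,-0.0008,0,0,0,-7],[-0.019,-0.0008,0,0,0,-7],[-0.019,-0.0008,0,0,0,-7]]
  ]
}}

```text
time: 14.4
tool_pos: [504.5, -66.8, 106.3]
tcp_rot: [179.9, -0.1, 79.9]
ft_force: [1.6, 7.8, 2.6]
finger_gap: -0.0
```

Call:
{"method": "move_arm", "body": {
  "rows": [
    [[-0.001,0,0,0,0,0],[-0.002,0,0,0,0,0],[-0.002,0,0,0,0,0]]
  ]
}}

```text
time: 14.7
tool_pos: [504.3, -67.3, 106.3]
tcp_rot: [179.9, -0.2, 80.0]
ft_force: [2.5, 14.4, 3.0]
finger_gap: 0.2
```

The force rose 7.8→14.4 N for only 0.5 mm of motion, so the arm is at its stop. I'll hold and verify.

Call:
{"method": "move_arm", "body": {
  "rows": [
    [[0,0,0,0,0,0],[0,0,0,0,0,0],[0,0,0,0,0,0],[0,0,0,0,0,0],[0,0,0,0,0,0]]
  ]
}}

```text
time: 15.2
tool_pos: [504.4, -67.3, 106.3]
tcp_rot: [179.9, -0.2, 80.0]
ft_force: [3.1, 14.5, 3.0]
finger_gap: 0.2
```

```bash
python3 look.py scene s10 180 135 300 225; python3 look.py wrist w10 0 0 512 384; python3 look.py scene s11 0 0 512 384
```

```text
6.666666666666667 {'time': 15.25, 'tool_pos': array([504.34309527, -67.33402411, 106.32322284]), 'ft_force': array([ 2.72875899, 13.71607597,  3.37400953]), 'wrist_torque': array([ 2.03893722, -0.38417709,  0.03020996])} 8.0
1.5625 {'time': 15.3, 'tool_pos': array([504.38740111, -67.32144286, 106.35150271]), 'ft_force': array([ 2.48410227, 13.90054488,  3.98075579]), 'wrist_torque': array([ 2.02312403, -0.49836564, -0.01569913])} 8.0
1.5625 {'time': 15.35, 'tool_pos': array([504.36293086, -67.31219532, 106.35564474]), 'ft_force': array([ 1.71431519, 14.3171508 ,  3.13484781]), 'wrist_torque': array([ 2.01204265, -0.41985189, -0.03163146])} 8.0
```

View pics/s10.png

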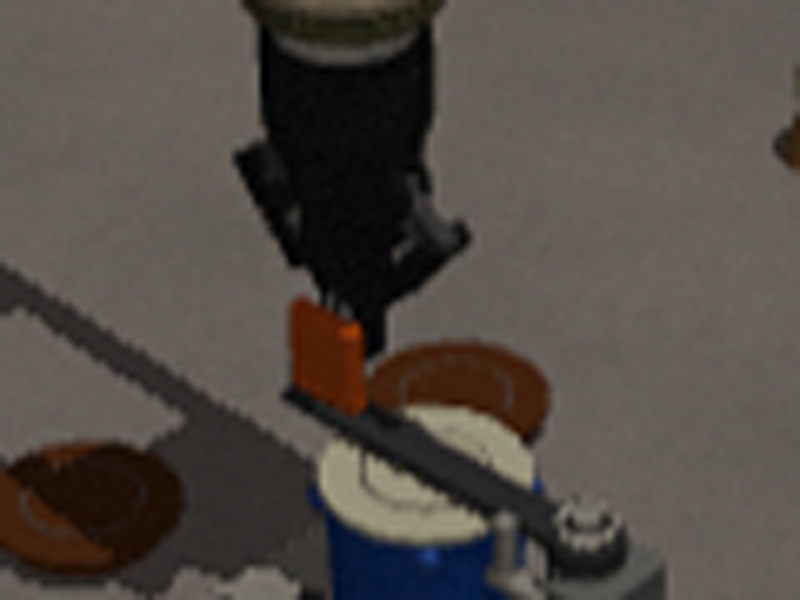

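View pics/w10.png

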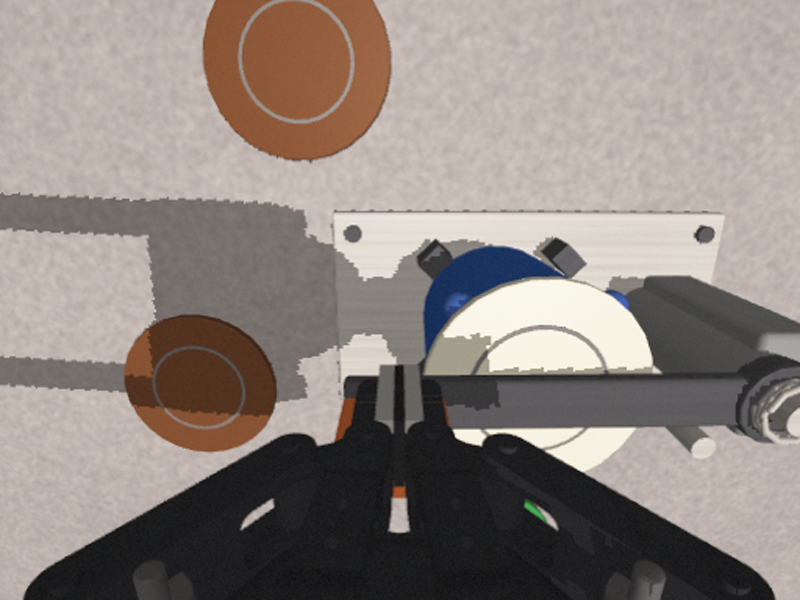

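View pics/s11.png

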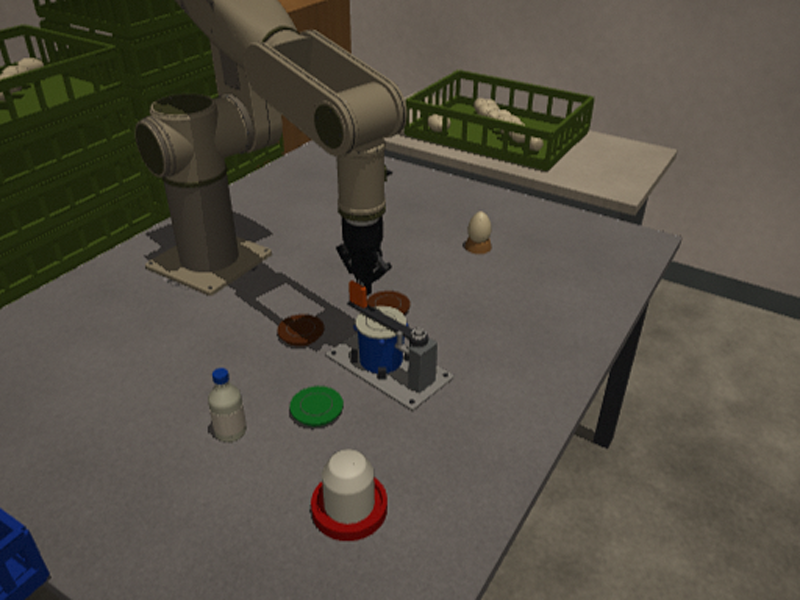

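The arm lies parallel to the plate edge across the lid, so it is at its stop. The push holds at about 14 N, the lid is still seated, and the bottle, egg and drinker are untouched. Handing in.

```bash
python3 -c "
from bench import hand_in
print(hand_in())"
```

```text
the job is handed in; nothing more can be done
None
```

The job is handed in with the lid seated and the keeper arm held at its stop; `hand_in()` gave no verdict. The robot clock stood at about 15.4 s of the 42 s allowed.

- **Lid:** I pressed the white lid at its centre with shut fingers. The highest reading before it gave was 8.1 N, below the 10–14 N expected, but I only read the force at the end of each step. It then met a hard stop 9 mm below first contact, at 23.5 N. Top and scene views agreed with a lid top at 106 mm, centred within about 3 mm, and it looked level. After the wind I checked it only by eye, and it was still seated.
- **Keeper arm:** I wound it round with the fingers behind the paddle. The push rose from 7.8 to 14.4 N for only 0.5 mm of travel, and in the wrist view the arm lies parallel to the plate edge. I had no direct reading of the joint angle. The push held steady at about 14 N until hand-in.
- **Bottle, egg and drinker:** they look unmoved in the last picture; I did not measure them.
- **Disagreement:** the shut fingertips touched about 25 mm higher than the reported TCP and the 8 mm tip extent imply. I therefore came down in small steps watching the force, and used the measured tip height for the push.

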